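# Hold the seal display's bayonet cap at the vent position

### The arm

A 6-joint arm with a two-finger parallel gripper is mounted at the origin on the work surface. World frame = base frame: x ahead of the robot, y to its left, z up, the work surface at z = 0. Lengths are in mm, angles in rad, forces in N, time in s.
With the tool pointing down it reaches from about 250 to 725 mm from the base axis. Payload 4 kg.
Tool frame: the origin (TCP) lies at the very end of the fingers, on their centre line; the grasp point (between the pads) lies 19 mm behind it; z points along the fingers, y is the line along which they close (so a half turn about z gives the same grasp; the last joint's range is limited). The gripper opens to 85 mm and grips with 20 to 120 N. Pads are 22 mm wide; open, the fingers measure 114 mm over their backs; the gripper's body (76 mm by 85 mm) begins 54 mm behind the grasp point. The pads swing forward as they close: fully open they stand 13 mm farther back than shut.
Start: joints at [0, 0.241, 0.005, 1.335, 0, 1.571], TCP at [499.999, -0, 199.406] pointing down, gripper open.
Joint ranges: [-2.72, 2.72], [-1.05, 1.87], [-1.09, 1.28], [-1.99, 2.15], [-1.42, 1.44], [-3.14, 3.14]. Speed limits (rad/s): [2.79, 2.79, 3.14, 3.14, 3.14, 3.14].

### API

Orientations are given as a unit quaternion [w, x, y, z].
In Python, from cell import read_state, grab_frame, camera_model, hand_in gives the robot as it stands.
- The arm moves only by the tool drive_tool, never from a script. Its argument "increments" is a list of rows, each a list of 6 numbers: the shift along the tool's x, y, z each as a share of 6 cm, from -1 to 1, then the turn, a rotation vector about the tool's x, y, z each as a share of 5 degrees, from -1 to 1. In form: [[tx, ty, tz, wx, wy, wz], ...]. A call has exactly 5 rows; each row shifts and turns the commanded pose from where the row before left it, along the tool's axes as they then stand; what a row does not reach is not made up. A row lasts 1/8 s, in which the tool goes at most 62.5 mm and 10.7 degrees, less where a joint would pass 70% of its speed; a pose out of reach is approached as far as the arm can. A call with a number of a shift or a turn outside -1 to 1 is refused whole. A call with a gripper value outside its range is refused whole. "grip" is the opening, from -1 (shut) to 1 (fully open), set as the call begins (left out, the last holds). The fingers move at their own pace and stop on an object; "squeeze" is the grip in N (left out, the last holds). Time passes only in rows, so rows that do not move let the fingers close, or fill a call up. It gives the time, the measured TCP pose, the force, the opening and the grip force at its end, in the units of the state.
- read_state(): the state, without advancing time (a new reading comes with each control period).
- grab_frame(name): name is "scene" or "side" or "wrist"; returns the picture (384x512x3 uint8, blue, green, red); there is no depth.
- camera_model(name): a dict with "intrinsics" (3x3 intrinsics, pixels), "T" (4x4, takes a point from camera to world coordinates); the wrist camera has in their place "T_tool_cam" (4x4, takes a point from camera to tool coordinates, whose origin is the TCP and whose axes are the flange's). Camera axes: x right, y down, z forward; pixel columns grow to the right and rows downward; lengths in mm; the calibration is good to about 2 mm. A picture is of the moment at which its call begins: read the wrist's pose just before it. camera_model takes no time and is no camera call.
- hand_in(): hands the job in; it is judged then, once.
The state is a dict: "time": time; "joint_positions": joint angles; "joint_velocities": joint speeds; "joint_torque": joint torques, N m; "ee_pos": TCP position; "tool_rot": TCP orientation; "force": force on the tool from outside, world axes, zero at the start; "moment": the same for the moment, N m; "gripper_width": finger opening in mm; "grip_force": force on a finger pad.
Only numpy, scipy, OpenCV 4.12 (cv2) and the standard library are available. Lean on these libraries where they do the work, as an engineer would, in place of code of your own. Each camera call takes 0.05 s, during which the arm holds its last target. There are 200 camera calls.

### The job

Air the seal display: take the orange-handled bayonet cap from the aluminium tray, put its two lugs down through the notches of the round vent port in front of the display until its flange sits flat on the port, and twist it clockwise (seen from above) half-way to the lock, until its handle bar points at the white marks; do not go on to the lock click near the red marks. The port is sprung and turns back when let go, so finish while still gripping the cap, seated and held at the white marks. Leave the brush pot, the black stone slab and the soapstone seal where they stand.

Things in the scene. Friction and masses are not known exactly. Their poses are not given: they have to be found in the camera images.
- cap_center (a point): Loose upright bayonet cap, 62 mm tall, about 120 g: point on its axis half-way up. z up its axis, x along the handle bar and the lugs; same after a half turn. Orange bar 54 mm long (x), 16 thick (y), from 5 mm below to 31 mm above this point, on a black flange (dia 62, underside 13 mm below this point). Grip the bar across y some 19 mm above this point, fingertips clear of the flange.
- cap: The same cap, origin at the centre of its foot (31 mm below cap_center; on the tray's floor at the start). Aluminium stem 32 mm in diameter, from the foot 18 mm up to the flange's underside; the flange is 8 mm thick. At the very foot two opposite lugs along x: 52 mm over their tips, 9 mm wide (y), 8 mm high.
- port_mouth (a point): Centre of the top face of the fixed round grey port (88 mm in diameter, top 46 mm above the work surface). x along its two notches, towards the display; z up. Its aluminium collar is 8 mm thick: hole 37 mm in diameter, notches 13 mm wide, 58 mm over their ends. Lugs go down the notches, then turn under the collar (2 mm play). Seated: flange on this face, cap_center 13 mm above this point.
- display: The seal display with its port, one fixed piece; origin under the port's centre on the work surface, axes as port_mouth. Behind the port, from 60 to 240 mm along x and from -60 to 100 mm along y, a white drawer plinth 50 mm high; on it, from 135 to 235 mm along x, a clear acrylic case whose top is 150 mm above the work surface.
- vent_mark: The two white marks on the port's top face, on opposite sides of the mouth; origin at the port's axis, x along the line through both marks, which is 45 degrees clockwise (seen from above) from the notch line. Vent position: cap x along this x, either way round.
- lock_mark: The two red marks on the port's top face, lock position; x along the line through both, 90 degrees clockwise from the notch line. A sprung ball begins to resist at about 60 degrees and clicks behind a lug just before 90.
- carrier (a joint): Angle (rad) of the blue sprung carrier inside the port: 0 at rest, its gaps under the notches, growing clockwise to 1.5 at the lock. The seated cap's lugs take it along after about 0.1 rad of play, so at the vent position it reads about 0.7. Its spring (0.06 N m per rad) turns the cap back when let go.
- tray: Fixed aluminium tray 160 x 180 mm (x, y), rim 15 mm high, floor 3 mm thick; origin at the centre of its underside.
- brush_pot: Blue-and-white porcelain brush pot with brushes, 84 mm in diameter, 110 mm high, brushes up to 215 mm; origin at the centre of its underside. Bystander.
- slab: Black stone grinding slab 80 x 120 x 20 mm; origin at the centre of its underside. Bystander.
- seal: Carved soapstone seal, 34 mm square, 110 mm tall; origin at the centre of its underside. Bystander.
Things that resemble listed ones, but are neither listed nor needed, are in the scene too. What is meant by the cap is not blue, green or yellow, and is the larger of those in its own colour.

How it is judged (in metres and radians):
On the way, in this order (a step that is already met when the one before it is completed fails the run):
1. the cap is lifted clear of the tray in the gripper (height (world z) of cap above 0.03 m and contact force between the fingers and cap above 1 N), for 0.2 s.
2. the gripped cap is seated in the port with its lugs still under the notches (z of cap_center in the frame of port_mouth between 0.008 and 0.0165 m and horizontal distance between cap_center and port_mouth below 0.005 m and angle between cap_center's own z axis and vertical below 0.1 rad and contact force between the fingers and cap above 1 N and angle between the x axis of cap_center and the x axis of port_mouth, either way round below 0.3 rad and value of joint carrier below 0.3 rad), for 0.1 s.
3. the gripped cap is turned to the white marks (z of cap_center in the frame of port_mouth between 0.008 and 0.0165 m and horizontal distance between cap_center and port_mouth below 0.005 m and angle between cap_center's own z axis and vertical below 0.1 rad and contact force between the fingers and cap above 1 N and angle between the x axis of cap_center and the x axis of vent_mark, either way round below 0.19 rad and value of joint carrier between 0.4 and 0.98 rad), for 0.3 s.
At the end, for the whole second after the job is handed in: The cap is upright and seated in the port (flange within 3.5 mm of the port's face, within 5 mm of its axis), its bar within 11 degrees of the white marks, the carrier turned along (0.4 to 0.98 rad), still, and the fingers still grip it with more than 1 N (all of step 3 and angular speed of cap below 0.2 rad/s); the arm keeps its last pose, push and grip.
It fails at once if the cap is turned on into the lock click (value of joint carrier above 1.15 rad).
It fails at once if the brush pot is shifted or tipped (15 mm, 0.3 rad) (distance of brush_pot from where it was at the start of the episode above 0.015 m or angle between brush_pot's own z axis and vertical above 0.3 rad).
It fails at once if the stone slab is shifted or tipped (15 mm, 0.3 rad) (distance of slab from where it was at the start of the episode above 0.015 m or angle between slab's own z axis and vertical above 0.3 rad).
It fails at once if the soapstone seal is shifted or tipped (15 mm, 0.3 rad) (distance of seal from where it was at the start of the episode above 0.015 m or angle between seal's own z axis and vertical above 0.3 rad).
It also fails if it takes over 40 s, if anything falls off the work surface, if the arm or the gripper's body presses on something with over 40 N, if the wrist force passes 120 N, or if a joint passes its speed limit or range.

## Working session

There is one attempt and no reset: what is moved stays moved. The work goes in short steps, Python scripts to look and compute and a tool call to move; the robot and the scene stay as the last step left them, time stands still between calls to the robot, and variables do not carry over. Pictures are saved under pics/ and viewed, at most 10 in all, crops included, and the job is handed in when it is done.

Besides the shell and the picture viewer there is one more tool, called after "Request:" by a JSON object that holds its "api" and its "payload", one argument or row to a line. drive_tool: Moves the arm, as the interface text tells. Shift numbers are shares of 6 cm and turn numbers shares of 5 degrees, none past 1 either way. Its arguments: {"type":"object","properties":{"increments":{"type":"array"},"grip":{"type":"number"},"squeeze":{"type":"number"}},"required":["increments"]}

```bash
mkdir -p pics; python3 - <<'E'
from cell import *
import cv2,numpy as np
s=read_state();print(s['ee_pos'],s['tool_rot'],s['gripper_width'],s['time'])
for n in("scene","side","wrist"):
    f=grab_frame(n);cv2.imwrite(f"pics/{n}0.png",f)
    m=camera_model(n);print(n,{k:np.round(v,3).tolist() for k,v in m.items()})
a=cv2.imread("pics/scene0.png");cv2.imwrite("pics/scene0b.png",cv2.resize(a,(800,600),interpolation=cv2.INTER_CUBIC))
E
```

```text
[ 4.99310744e+02 -9.49492736e-03  1.98501650e+02] [-0.00073918  0.7071224   0.70709039 -0.0007397 ] 85.20389675758553 0.0
scene {'intrinsics': [[349.151, 0.0, 252.541], [0.0, 349.151, 189.679], [0.0, 0.0, 1.0]], 'T': [[0.469, 0.651, -0.597, 1097.416], [0.883, -0.357, 0.304, -254.344], [-0.015, -0.67, -0.743, 744.43], [0.0, 0.0, 0.0, 1.0]]}
side {'intrinsics': [[497.108, 0.0, 258.159], [0.0, 497.108, 184.499], [0.0, 0.0, 1.0]], 'T': [[-0.749, -0.362, 0.555, -216.762], [-0.663, 0.385, -0.642, 939.804], [0.019, -0.849, -0.528, 823.146], [0.0, 0.0, 0.0, 1.0]]}
wrist {'intrinsics': [[283.372, 0.0, 259.492], [0.0, 283.372, 195.214], [0.0, 0.0, 1.0]], 'T_tool_cam': [[-0.0, -0.963, -0.268, 68.26], [1.0, -0.0, -0.0, 0.358], [0.0, -0.268, 0.963, -174.363], [0.0, 0.0, 0.0, 1.0]]}
```

View pics/scene0b.png

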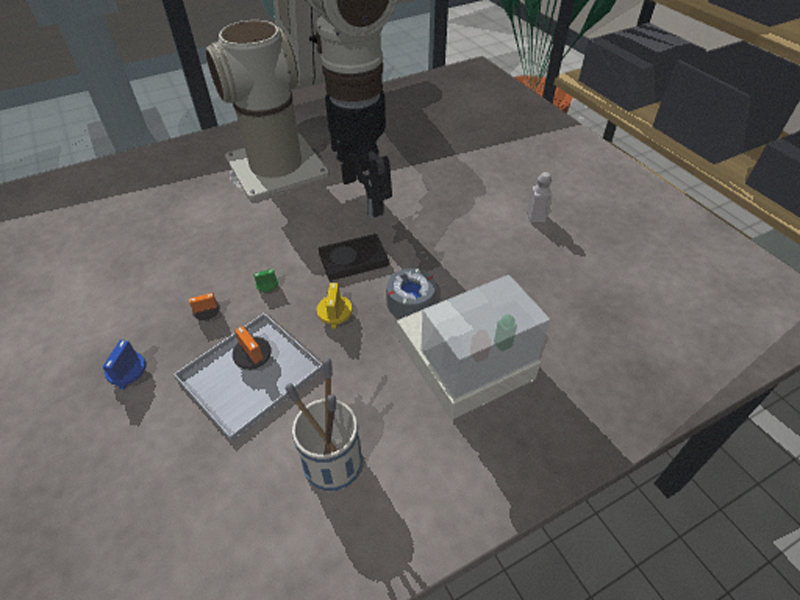

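View pics/wrist0.png

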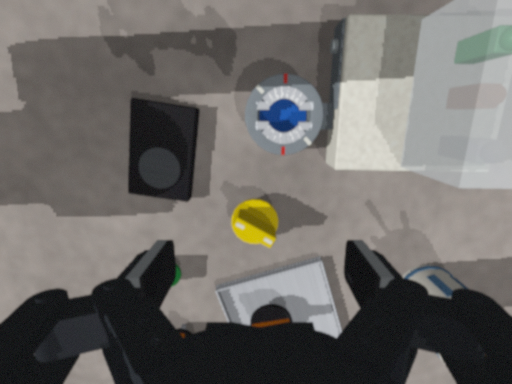

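The scaled scene picture shows two orange caps: a larger one on the tray at (250,345) and a small one on the table at (204,303). The blue, yellow and green ones don't qualify. The tray one fits, being the larger and on the tray. In the wrist picture the port is at (284,115), with notches roughly left to right, red marks at top and bottom, and white marks at upper left and lower right. I'll confirm this in enlarged crops.

```bash
python3 - <<'E'
import cv2,numpy as np
s=cv2.imread("pics/scene0.png");d=cv2.imread("pics/side0.png");w=cv2.imread("pics/wrist0.png")
z=lambda im,x,y,a,b,k:cv2.resize(im[y:y+b,x:x+a],None,fx=k,fy=k,interpolation=cv2.INTER_CUBIC)
A=z(s,110,170,100,75,4)   # scene
C=z(w,234,65,100,75,4)  # port wrist
D=cv2.resize(d,(400,300))
B=z(s,230,150,100,75,4)
cv2.imwrite("pics/c1.png",np.vstack([np.hstack([A,B]),np.hstack([C,D])]))
E
```

```text
(no output)
```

View pics/c1.png

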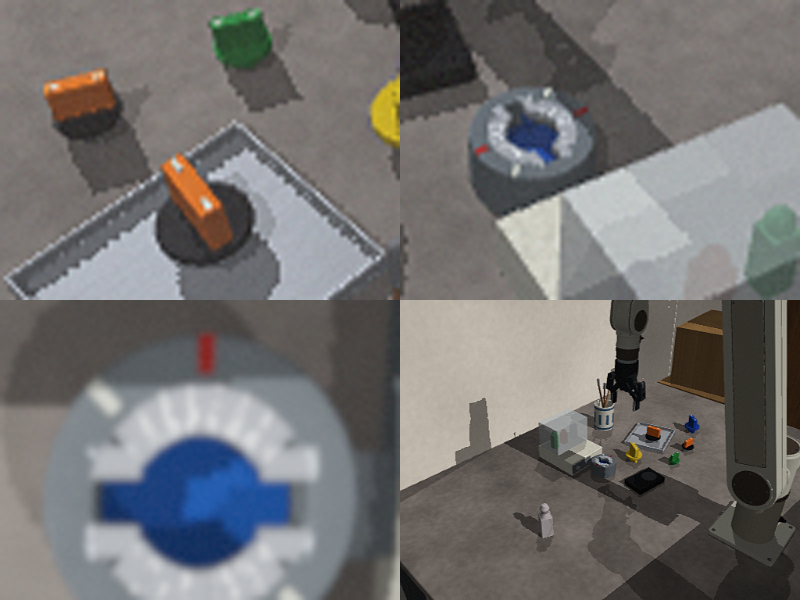

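The crop confirms that the tray cap (bar top near scene pixel (158,216)) is clearly larger than the loose one. The port's notch line runs about along image x in the wrist view.

```bash
cat > h.py <<'E'
from cell import *
import cv2,numpy as np
from scipy.spatial.transform import Rotation as R
def tool(s):
    T=np.eye(4);T[:3,:3]=R.from_quat(s['tool_rot'],scalar_first=True).as_matrix();T[:3,3]=s['ee_pos'];return T
def pose(n,s=None):
    m=camera_model(n);return np.array(m['intrinsics']),(np.array(m['T']) if 'T' in m else tool(s)@np.array(m['T_tool_cam']))
def hit(n,uv,z,s=None):
    K,T=pose(n,s);d=T[:3,:3]@np.linalg.solve(K,[*uv,1]);p=T[:3,3];return p+d*(z-p[2])/d[2]
def px(n,P,s=None):
    K,T=pose(n,s);c=K@(np.linalg.inv(T)@[*P,1])[:3];return c[:2]/c[2]
E
python3 - <<'E'
from h import *
s=read_state()
c=hit("wrist",(283,115.5),46,s);print("port",c)
for a in[(285.5,78),(283,150.5),(260,90),(308,141.5),(258,115.5),(309,115.5)]:
    p=hit("wrist",a,46,s);print(a,p,np.degrees(np.arctan2(*(p-c)[1::-1])))
print("port scene",hit("scene",(230+132/4,150+132/4),46))
a,b=[hit("scene",q,65) for q in((110+178/4,170+160/4),(110+207/4,170+203/4))]
print("cap",a,b,(a+b)/2,np.degrees(np.arctan2(*(a-b)[1::-1])))
for n,uv in(("pot",(330*.64,480*.64)),("slab",(353*.64,257*.64)),("seal",(540*.64,218*.64)),("yellow",(335*.64,312*.64))):print(n,hit("scene",uv,0))
E
```

```text
port [525.64244363  69.13422114  46.        ]
(285.5, 78) [527.47597719 107.91309224  46.        ] 87.29297033386942
(283, 150.5) [526.49163602  30.46966912  46.        ] -88.74181087949434
(260, 90) [500.08497442  95.79739991  46.        ] 133.78701186849986
(308, 141.5) [554.70778052  40.64929412  46.        ] -44.42217626345583
(258, 115.5) [497.86787209  69.14231426  46.        ] 179.983304805636
(309, 115.5) [554.51919955  69.12580685  46.        ] -0.016695194363973154
port scene [528.16770565  68.357548    46.        ]
cap [ 493.84259171 -223.46212251   65.        ] [ 535.02191034 -218.02476714   65.        ] [ 514.43225102 -220.74344482   65.        ] -172.47812494696362
pot [ 763.72349695 -193.24454533    0.        ]
slab [367.59245982  27.65147202   0.        ]
seal [450.37949686 421.85067516   0.        ]
yellow [481.07395539 -61.01629074   0.        ]
```

Request:
{"api": "drive_tool", "payload": {
  "increments": [
    [-0.74, 0.2, 0, 0, 0, 0],
    [-0.74, 0.2, 0, 0, 0, 0],
    [-0.74, 0.2, 0, 0, 0, 0],
    [-0.74, 0.2, 0, 0, 0, 0],
    [-0.74, 0.2, 0, 0, 0, 0]
  ],
  "grip": 1
}}

```text
time: 0.78
ee_pos: [560.1, -223.3, 199.0]
tool_rot: [-0.0, 0.707, 0.707, -0.0]
force: [0.6, 0.1, 0.4]
gripper_width: 85.5
grip_force: 0.0
```

Request:
{"api": "drive_tool", "payload": {
  "increments": [
    [0, 0, 0, 0, 0, -1],
    [0, 0, 0, 0, 0, -1],
    [0, 0, 0, 0, 0, -1],
    [0, 0, 0, 0, 0, -1],
    [0, 0, 0, 0, 0, -1]
  ]
}}

```text
time: 1.4
ee_pos: [559.7, -221.9, 198.8]
tool_rot: [-0.001, 0.536, 0.844, -0.0]
force: [-0.0, 0.3, 0.3]
gripper_width: 85.1
grip_force: 0.0
```

Request:
{"api": "drive_tool", "payload": {
  "increments": [
    [0, 0, 0, 0, 0, -1],
    [0, 0, 0, 0, 0, -1],
    [0, 0, 0, 0, 0, -1],
    [0, 0, 0, 0, 0, -1],
    [0, 0, 0, 0, 0, -1]
  ]
}}

```text
time: 2.02
ee_pos: [559.7, -221.9, 198.8]
tool_rot: [-0.001, 0.341, 0.94, 0.0]
force: [0.6, 0.1, -0.9]
gripper_width: 85.0
grip_force: 0.0
```

Request:
{"api": "drive_tool", "payload": {
  "increments": [
    [0, 0, 0, 0, 0, -1],
    [0, 0, 0, 0, 0, -1],
    [0, 0, 0, 0, 0, -1],
    [0, 0, 0, 0, 0, -1],
    [0, 0, 0, 0, 0, -1]
  ]
}}

```text
time: 2.65
ee_pos: [559.7, -221.9, 198.8]
tool_rot: [-0.001, 0.129, 0.992, 0.0]
force: [0.8, -1.4, -0.0]
gripper_width: 85.7
grip_force: 0.0
```

Request:
{"api": "drive_tool", "payload": {
  "increments": [
    [0, 0, 0, 0, 0, -1],
    [0, 0, 0, 0, 0, -1],
    [0, 0, 0, 0, 0, -1],
    [0, 0, 0, 0, 0, -0.5],
    [0, 0, 0, 0, 0, 0]
  ]
}}

```text
time: 3.28
ee_pos: [559.8, -221.9, 198.9]
tool_rot: [-0.0, -0.022, 1.0, 0.0]
force: [-0.0, -0.0, -0.5]
gripper_width: 85.1
grip_force: 0.0
```

```bash
python3 - <<'E'
from h import *
s=read_state();f=grab_frame("wrist");cv2.imwrite("pics/w1.png",f);cv2.imwrite("pics/w1b.png",cv2.resize(f,(800,600),interpolation=cv2.INTER_CUBIC))
import json;json.dump({k:np.array(s[k]).tolist() for k in('ee_pos','tool_rot')},open('s1.json','w'))
print(s['ee_pos'],tool(s)[:3,:3].round(3),s['joint_positions'],s['time'],s['force'])
E
```

```text
[ 559.76496121 -221.90533526  198.92327034] [[-0.999 -0.043 -0.001]
 [-0.043  0.999  0.   ]
 [ 0.001  0.    -1.   ]] [-3.77416654e-01  4.49190911e-01  3.02381816e-01  1.42495726e+00
 -8.65444167e-06 -4.20496069e-01] 3.275 [-0.0360932  -0.01308807 -0.46710334]
```

View pics/w1b.png

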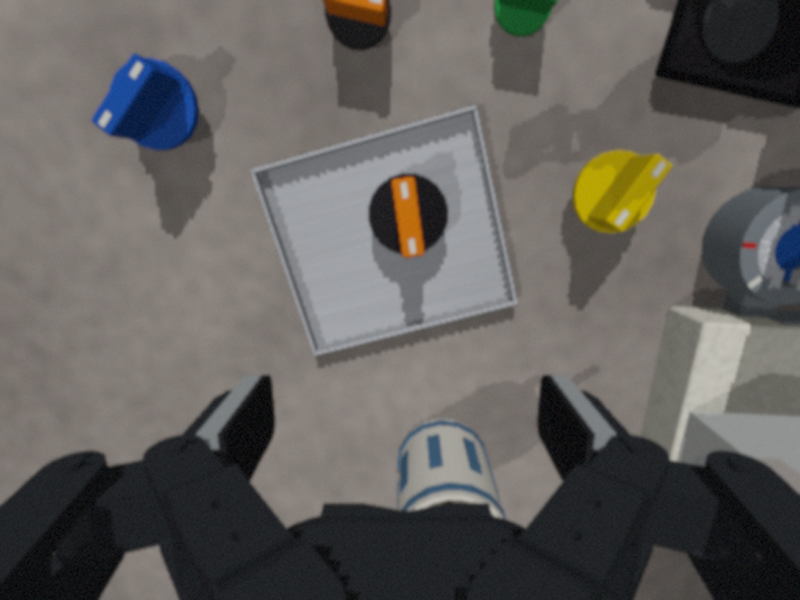

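The wrist view shows the bar's top ends at about (404,177) and (413,255) in 800-px scale, with the tray round it and the pot near (440,450).

```bash
python3 - <<'E'
from h import *
import json;s=json.load(open('s1.json'))
a,b=[hit("wrist",np.array(q)/1.5625,65,s) for q in((404,177),(413,255))]
c=(a+b)/2;print(a,b,c,np.linalg.norm(a-b),np.degrees(np.arctan2(*(b-a)[1::-1])))
T=tool(s);print("tool xy mm",(T[:3,:3].T@(c-T[:3,3])))
print("flange rim ctr",hit("wrist",np.array((408,214))/1.5625,29,s), "pot",hit("wrist",np.array((443,440))/1.5625,110,s))
for q in((252,172),(476,108),(516,302),(317,354)): print(hit("wrist",np.array(q)/1.5625,15,s)[:2])
E
```

```text
[ 489.08884928 -225.56456939   65.        ] [ 541.28042976 -217.06471212   65.        ] [ 515.18463952 -221.31464076   65.        ] 52.879189163471246 9.249912986083288
tool xy mm [ 44.39443853   2.4580663  133.96375659]
flange rim ctr [ 515.67493317 -221.50569265   29.        ] pot [ 658.63531945 -192.00355508  110.        ]
[ 489.85216183 -343.63403122]
[ 436.71341168 -174.037753  ]
[ 585.09275918 -127.73168652]
[ 638.94517812 -294.87615666]
```

Request:
{"api": "drive_tool", "payload": {
  "increments": [
    [0.37, 0.02, 0, 0, 0, 0],
    [0.37, 0.02, 0, 0, 0, 0],
    [0, 0, 0, 0, 0, -1],
    [0, 0, 0, 0, 0, -0.35],
    [0, 0, 0.5, 0, 0, 0]
  ]
}}

```text
time: 3.95
ee_pos: [517.8, -222.5, 171.6]
tool_rot: [0.003, -0.08, 0.997, -0.002]
force: [0.8, -0.0, -0.5]
gripper_width: 85.4
grip_force: 0.0
```

Request:
{"api": "drive_tool", "payload": {
  "increments": [
    [0, 0, 0.5, 0, 0, 0],
    [0, 0, 0.5, 0, 0, 0],
    [0, 0, 0.4, 0, 0, 0],
    [0, 0, 0, 0, 0, 0],
    [0, 0, 0, 0, 0, 0]
  ]
}}

```text
time: 4.58
ee_pos: [516.3, -221.8, 86.3]
tool_rot: [0.001, -0.081, 0.997, -0.0]
force: [0.2, 0.5, 0.8]
gripper_width: 85.6
grip_force: 0.0
```

```bash
python3 - <<'E'
from h import *
s=read_state();f=grab_frame("wrist");cv2.imwrite("pics/w2.png",f)
print(s['ee_pos'],tool(s)[:3,0],s['time'])
g=f.astype(int);m=((g[...,2]>120)&(g[...,2]>g[...,0]*2.2)&(g[...,1]<g[...,2]*.75)).astype(np.uint8);n,l,st,c=cv2.connectedComponentsWithStats(m)
print([(st[i],c[i]) for i in range(1,n) if st[i,4]>60])
E
```

```text
[ 516.343862   -221.80792814   86.26054076] [-0.98703502 -0.16050124 -0.00110414] 4.575
[(array([213,   0,  50,  17, 371], dtype=int32), array([241.09973046,   5.77628032])), (array([ 248,  167,   23,   78, 1410], dtype=int32), array([258.93758865, 204.74042553]))]
```

View pics/w2.png

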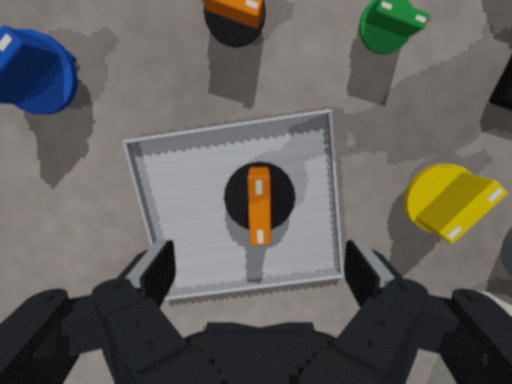

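The bar is vertical in the image, with ticks at (259,186) and (260,237), so it is parallel to the fingers and centred between them. The remaining offset and descent come next.

```bash
python3 - <<'E'
from h import *
s=read_state();T=tool(s)
for q in((259,186),(260,237),(259.5,211.5)):
    p=hit("wrist",q,65,s);print(p,T[:3,:3].T@(p-T[:3,3]))
E
```

```text
[ 497.22062456 -225.20222702   65.        ] [19.73618803 -0.06050445 21.66550432]
[ 535.90245388 -218.18091366   65.        ] [-19.57107284   0.65814553  21.73997801]
[ 516.06635077 -221.78145423   65.        ] [ 0.58575255  0.28962069 21.70178779]
```

Request:
{"api": "drive_tool", "payload": {
  "increments": [
    [0, 0, 0.3, 0, 0, 0],
    [0, 0, 0.3, 0, 0, 0],
    [0, 0, 0.25, 0, 0, 0],
    [0, 0, 0, 0, 0, 0],
    [0, 0, 0, 0, 0, 0]
  ]
}}

```text
time: 5.25
ee_pos: [516.2, -221.8, 35.2]
tool_rot: [0.001, -0.081, 0.997, -0.0]
force: [-0.3, 0.4, 0.1]
gripper_width: 85.5
grip_force: 0.0
```

Request:
{"api": "drive_tool", "payload": {
  "increments": [
    [0, 0, 0, 0, 0, 0],
    [0, 0, 0, 0, 0, 0],
    [0, 0, 0, 0, 0, 0],
    [0, 0, 0, 0, 0, 0],
    [0, 0, 0, 0, 0, 0]
  ],
  "grip": -1,
  "squeeze": 60
}}

```text
time: 5.88
ee_pos: [515.5, -221.5, 34.4]
tool_rot: [-0.0, -0.081, 0.997, 0.0]
force: [0.0, 0.4, -0.0]
gripper_width: 0.4
grip_force: 0.0
```

Request:
{"api": "drive_tool", "payload": {
  "increments": [
    [0, 0, 0, 0, 0, 0],
    [0, 0, 0, 0, 0, 0],
    [0, 0, 0, 0, 0, 0],
    [0, 0, 0, 0, 0, 0],
    [0, 0, 0, 0, 0, 0]
  ]
}}

```text
time: 6.5
ee_pos: [515.5, -221.5, 34.4]
tool_rot: [-0.0, -0.081, 0.997, 0.0]
force: [0.1, 0.3, 0.3]
gripper_width: -0.2
grip_force: 0.0
```

The fingers closed to 0, so the bar is not between them. I'll look.

```bash
python3 - <<'E'
from h import *
s=read_state();f=grab_frame("wrist");d=grab_frame("side");c=grab_frame("scene");cv2.imwrite("pics/w3.png",f);cv2.imwrite("pics/d3.png",d);cv2.imwrite("pics/c3.png",c)
z=lambda im,x,y,a,b,k:cv2.resize(im[y:y+b,x:x+a],None,fx=k,fy=k,interpolation=cv2.INTER_CUBIC)
A=cv2.resize(f,(400,300));B=z(c,90,150,133,100,3)[:300,:399];B=cv2.resize(B,(400,300))
p=px("side",(515,-221,40)).astype(int);print(p)
D=z(d,max(0,p[0]-67),p[1]-50,133,100,3);D=cv2.resize(D,(400,300))
cv2.imwrite("pics/c3b.png",np.vstack([np.hstack([A,B]),np.hstack([D,D*0])]))
E
```

```text
[323 169]
```

View pics/c3b.png

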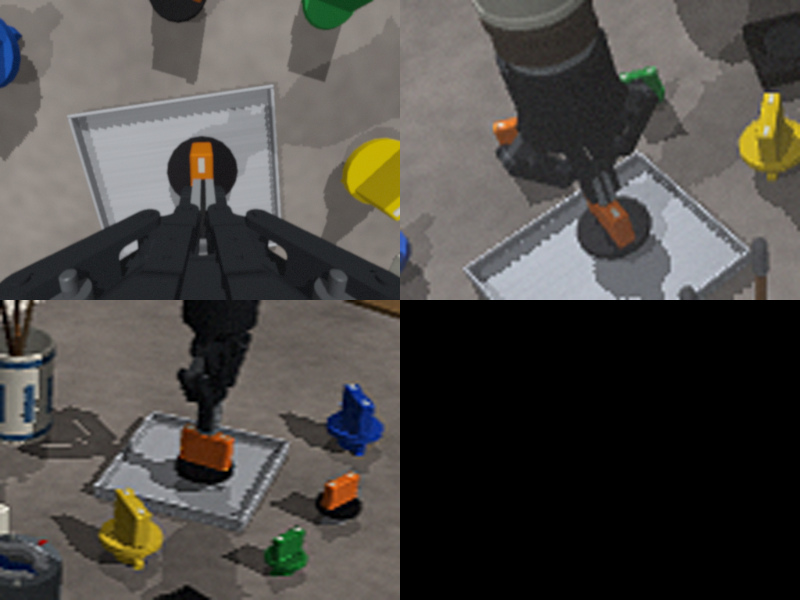

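The wrist view seems to show pads either side of the bar, yet the reading is 0. I'll enlarge it.

```bash
python3 - <<'E'
from h import *
f=cv2.imread("pics/w3.png");d=cv2.imread("pics/d3.png");c=cv2.imread("pics/c3.png")
z=lambda im,x,y,a,b,k:cv2.resize(im[y:y+b,x:x+a],None,fx=k,fy=k,interpolation=cv2.INTER_CUBIC)
A=z(f,205,170,107,160,3.74)[:600,:400]
B=z(c,135,190,67,50,6)[:300,:400];D=z(d,290,135,67,50,6)[:300,:400]
cv2.imwrite("pics/c3c.png",np.hstack([A[:598],np.vstack([B,D])[:598]]))
E
```

```text
(no output)
```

View pics/c3c.png

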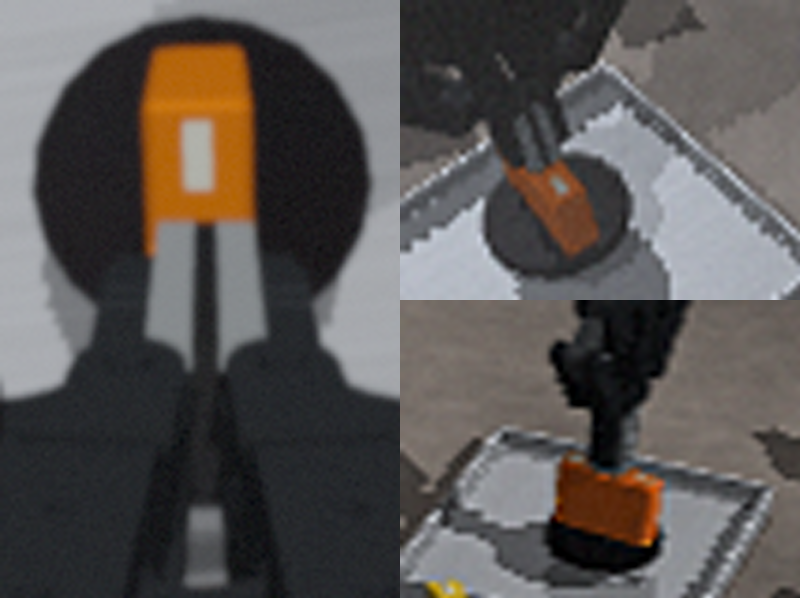

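The fingers are shut just above the bar. At a TCP reading of 34.4 the pad ends look about 35 mm higher than the reading says, while the camera scale still fits it. I'll calibrate by touching the bar's top (z = 65) gently with the shut fingertips.

Request:
{"api": "drive_tool", "payload": {
  "increments": [
    [0, 0, 0.01, 0, 0, 0],
    [0, 0, 0.01, 0, 0, 0],
    [0, 0, 0.01, 0, 0, 0],
    [0, 0, 0.01, 0, 0, 0],
    [0, 0, 0, 0, 0, 0]
  ]
}}

```text
time: 7.28
ee_pos: [515.8, -221.7, 33.2]
tool_rot: [0.0, -0.081, 0.997, -0.0]
force: [-2.1, 0.5, 7.4]
gripper_width: 0.3
grip_force: 3.6
```

Request:
{"api": "drive_tool", "payload": {
  "increments": [
    [0, 0, -0.1, 0, 0, 0],
    [0, 0, -0.4, 0, 0, 0],
    [0, 0, 0, 0, 0, 0],
    [0, 0, 0, 0, 0, 0],
    [0, 0, 0, 0, 0, 0]
  ]
}}

```text
time: 7.9
ee_pos: [514.8, -221.2, 60.9]
tool_rot: [-0.001, -0.081, 0.997, 0.0]
force: [0.2, 0.0, -0.6]
gripper_width: 0.0
grip_force: 0.0
```

Request:
{"api": "drive_tool", "payload": {
  "increments": [
    [0, 0, 0, 0, 0, 0],
    [0, 0, 0, 0, 0, 0],
    [0, 0, 0, 0, 0, 0],
    [0, 0, 0, 0, 0, 0],
    [0, 0, 0, 0, 0, 0]
  ],
  "grip": 1
}}

```text
time: 8.52
ee_pos: [515.6, -221.5, 62.0]
tool_rot: [0.0, -0.081, 0.997, -0.0]
force: [0.3, 0.6, 0.4]
gripper_width: 85.3
grip_force: 0.0
```

```bash
python3 - <<'E'
from h import *
s=read_state();f=grab_frame("wrist");cv2.imwrite("pics/w4.png",f);print(s['ee_pos'],s['gripper_width'],s['force'],s['time'])
d=grab_frame("side")
z=lambda im,x,y,a,b,k:cv2.resize(im[y:y+b,x:x+a],None,fx=k,fy=k,interpolation=cv2.INTER_CUBIC)
cv2.imwrite("pics/c4.png",np.hstack([f[:,100:420],z(d,270,90,107,128,3)[:384,:320]]))
E
```

```text
[ 515.58458207 -221.54546636   62.0481225 ] 85.27317830677515 [0.33762019 0.55738579 0.40345165] 8.525
```

View pics/c4.png

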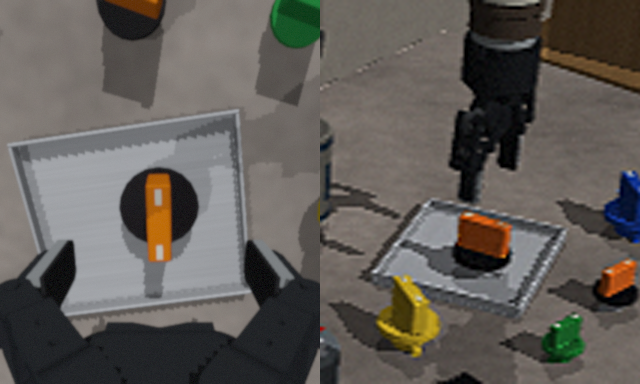

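The cap is still centred (ticks at about (258,198) and (259,252)). Next I descend to a reading of about 4 and grip.

Request:
{"api": "drive_tool", "payload": {
  "increments": [
    [0, 0, 0.3, 0, 0, 0],
    [0, 0, 0.3, 0, 0, 0],
    [0, 0, 0.2, 0, 0, 0],
    [0, 0, 0, 0, 0, 0],
    [0, 0, 0, 0, 0, 0]
  ]
}}

```text
time: 9.25
ee_pos: [516.0, -221.8, 14.6]
tool_rot: [0.0, -0.081, 0.997, -0.0]
force: [-0.1, -0.8, 0.2]
gripper_width: 85.3
grip_force: 0.0
```

Request:
{"api": "drive_tool", "payload": {
  "increments": [
    [0, 0, 0.08, 0, 0, 0],
    [0, 0, 0.08, 0, 0, 0],
    [0, 0, 0, 0, 0, 0],
    [0, 0, 0, 0, 0, 0],
    [0, 0, 0, 0, 0, 0]
  ]
}}

```text
time: 9.88
ee_pos: [515.6, -221.6, 4.5]
tool_rot: [0.0, -0.081, 0.997, -0.0]
force: [0.6, 0.6, -0.9]
gripper_width: 85.5
grip_force: 0.0
```

Request:
{"api": "drive_tool", "payload": {
  "increments": [
    [0, 0, 0, 0, 0, 0],
    [0, 0, 0, 0, 0, 0],
    [0, 0, 0, 0, 0, 0],
    [0, 0, 0, 0, 0, 0],
    [0, 0, 0, 0, 0, 0]
  ],
  "grip": -1,
  "squeeze": 60
}}

```text
time: 10.5
ee_pos: [515.6, -221.6, 4.5]
tool_rot: [0.0, -0.081, 0.997, -0.0]
force: [0.2, 0.3, -0.5]
gripper_width: 15.0
grip_force: 58.6
```

Request:
{"api": "drive_tool", "payload": {
  "increments": [
    [0, 0, -0.3, 0, 0, 0],
    [0, 0, -0.4, 0, 0, 0],
    [0, 0, -0.5, 0, 0, 0],
    [0, 0, -0.5, 0, 0, 0],
    [0, 0, -0.3, 0, 0, 0]
  ]
}}

```text
time: 11.12
ee_pos: [515.9, -221.7, 125.8]
tool_rot: [0.001, -0.081, 0.997, -0.0]
force: [-0.2, -0.4, -1.6]
gripper_width: 14.9
grip_force: 58.6
```

Request:
{"api": "drive_tool", "payload": {
  "increments": [
    [0, 0, 0, 0, 0, 0.97],
    [0, 0, 0, 0, 0, 0.96],
    [-0.2, 0.5, 0, 0, 0, 0],
    [-0.2, 0.7, 0, 0, 0, 0],
    [-0.2, 0.8, 0, 0, 0, 0]
  ]
}}

```text
time: 11.75
ee_pos: [552.3, -101.1, 123.9]
tool_rot: [-0.0, 0.004, 1.0, 0.0]
force: [0.0, 0.2, -2.0]
gripper_width: 15.3
grip_force: 58.7
```

Request:
{"api": "drive_tool", "payload": {
  "increments": [
    [-0.2, 0.8, 0, 0, 0, 0],
    [0, 0.8, 0, 0, 0, 0],
    [0, 0.8, 0, 0, 0, 0],
    [0, 0.43, 0, 0, 0, 0],
    [0, 0, 0, 0, 0, 0]
  ]
}}

```text
time: 12.38
ee_pos: [565.0, 70.0, 123.9]
tool_rot: [-0.001, 0.002, 1.0, 0.0]
force: [0.1, -0.2, -1.5]
gripper_width: 15.0
grip_force: 58.8
```

```bash
python3 - <<'E'
from h import *
s=read_state();f=grab_frame("wrist");cv2.imwrite("pics/w5.png",f);print(s['ee_pos'],tool(s)[:3,0],s['gripper_width'],s['grip_force'],s['time'])
import json;json.dump({k:np.array(s[k]).tolist() for k in('ee_pos','tool_rot')},open('s5.json','w'))
cv2.imwrite("pics/c5.png",cv2.resize(f[:,96:416],None,fx=1.56,fy=1.56,interpolation=cv2.INTER_CUBIC))
E
```

```text
[565.0363829   69.95181623 123.87337269] [-0.99999397  0.00331976  0.00102138] 15.033993844224021 58.840720653533936 12.375
```

View pics/c5.png

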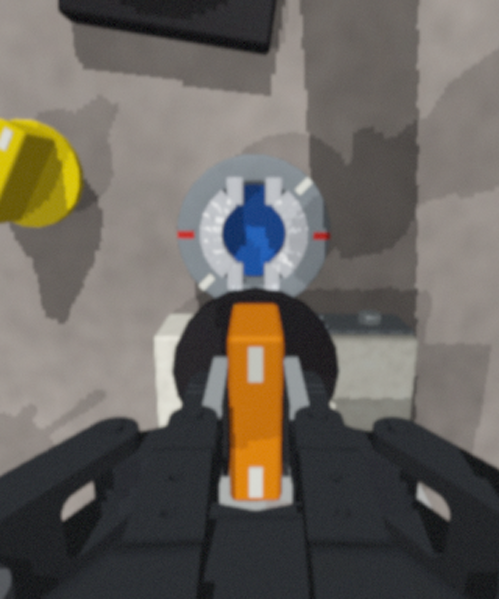

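Port red marks are at (186,235) and (321,236), white marks at (303,187) and (207,283). The held bar's ticks are at (255,364) and (256,482).

```bash
python3 - <<'E'
from h import *
import json;s=json.load(open('s5.json'));T=tool(s)
g=lambda q,z:hit("wrist",(q[0]/1.56+96,q[1]/1.56),z,s)
an=lambda a,b:np.degrees(np.arctan2(*(a-b)[1::-1]))
r=[g(q,46) for q in((186.5,235),(321,236))];w=[g(q,46) for q in((303,187),(207,283))]
print("red",(r[0]+r[1])/2,an(*r),"white",(w[0]+w[1])/2,an(*w),np.linalg.norm(r[0]-r[1]))
print("disc",[g(q,46) for q in((176,235),(329,235),(253,154))])
z=65+s['ee_pos'][2]-4.5
t=[g(q,z) for q in((255,364),(256,482))];c=(t[0]+t[1])/2
print("cap",c,an(*t),np.linalg.norm(t[0]-t[1]),T[:3,:3].T@(c-T[:3,3]))
E
```

```text
red [526.93009222  69.68797702  46.        ] -90.62907893201141 white [527.42937242  69.59982248  46.        ] 134.62944618982328 76.35433105031859
disc [array([526.48956959,  25.55368382,  46.        ]), array([526.80085438, 112.38196892,  46.        ]), array([483.0587916,  69.465801 ,  46.       ])]
cap [565.5562513   70.45712894 184.37337269] -179.7586970919628 38.26402215359731 [ -0.45639424   0.50811022 -60.5004887 ]
```

Request:
{"api": "drive_tool", "payload": {
  "increments": [
    [0.32, -0.01, 0, 0, 0, 0.1],
    [0.32, 0, 0, 0, 0, 0],
    [0, 0, 0.4, 0, 0, 0],
    [0, 0, 0.4, 0, 0, 0],
    [0, 0, 0.3, 0, 0, 0]
  ]
}}

```text
time: 13.05
ee_pos: [526.5, 66.2, 57.3]
tool_rot: [-0.001, 0.009, 1.0, -0.0]
force: [0.2, 0.6, -1.8]
gripper_width: 15.0
grip_force: 58.8
```

Request:
{"api": "drive_tool", "payload": {
  "increments": [
    [0, 0, 0.05, 0, 0, 0],
    [0, 0, 0.05, 0, 0, 0],
    [0, 0, 0, 0, 0, 0],
    [0, 0, 0, 0, 0, 0],
    [0, 0, 0, 0, 0, 0]
  ]
}}

```text
time: 13.68
ee_pos: [527.5, 67.8, 52.9]
tool_rot: [0.0, 0.008, 1.0, 0.0]
force: [-0.2, 0.6, -1.7]
gripper_width: 14.9
grip_force: 58.8
```

```bash
python3 - <<'E'
from h import *
s=read_state();f=grab_frame("wrist");a=grab_frame("scene");b=grab_frame("side");cv2.imwrite("pics/w6.png",f)
print(s['ee_pos'],tool(s)[:3,0],s['grip_force'],s['force'],s['time'])
z=lambda im,p,k=6:cv2.resize(im[p[1]-25:p[1]+25,p[0]-33:p[0]+33],(400,300),interpolation=cv2.INTER_CUBIC)
P=(527,69,55);p=px("scene",P).astype(int);q=px("side",P).astype(int);print(p,q)
W=cv2.resize(f[90:270,110:410],(800,480))[:300*1]
W=cv2.resize(f[80:260,140:380],(400,300),interpolation=cv2.INTER_CUBIC)
cv2.imwrite("pics/c6.png",np.vstack([np.hstack([z(a,p),z(b,q)]),np.hstack([W,W*0])]))
E
```

```text
[527.52384046  67.83547416  52.91898471] [-9.99877379e-01  1.56293629e-02 -9.74935754e-04] 58.84513735771179 [-0.18536534  0.64503754 -1.70355587] 13.675
[263 180] [260 201]
```

View pics/c6.png

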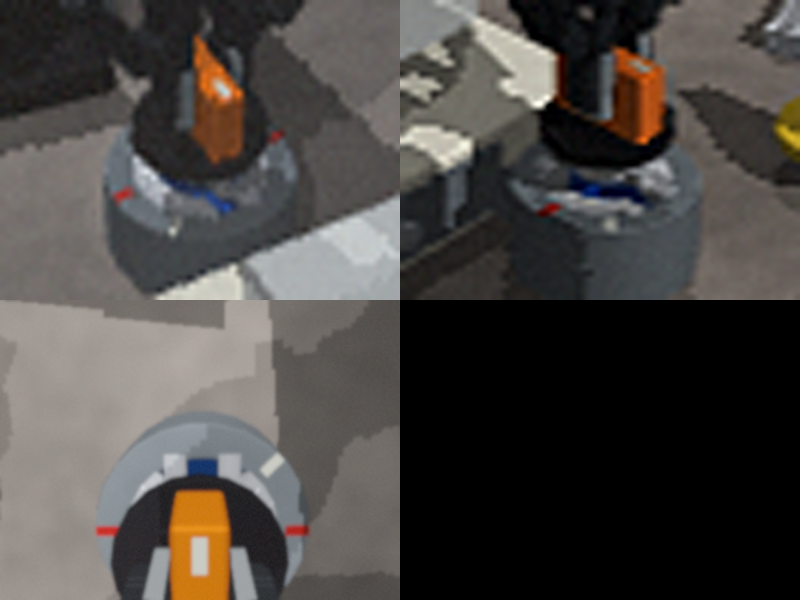

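The last view shows the cap just above the port. The bar is in line with the notch, and the port centre (203) is about 4 px (1.4 mm) to the +y side of the cap centre (199.5). I'll correct that and descend slowly.

Request:
{"api": "drive_tool", "payload": {
  "increments": [
    [0, 0.023, 0, 0, 0, -0.06],
    [0, 0, 0, 0, 0, 0],
    [0, 0, 0.05, 0, 0, 0],
    [0, 0, 0.05, 0, 0, 0],
    [0, 0, 0, 0, 0, 0]
  ]
}}

```text
time: 14.45
ee_pos: [526.8, 69.1, 45.9]
tool_rot: [-0.001, 0.005, 1.0, -0.0]
force: [-0.2, -0.2, -1.9]
gripper_width: 15.4
grip_force: 58.8
```

Request:
{"api": "drive_tool", "payload": {
  "increments": [
    [0, 0, 0.03, 0, 0, 0],
    [0, 0, 0.03, 0, 0, 0],
    [0, 0, 0.03, 0, 0, 0],
    [0, 0, 0.03, 0, 0, 0],
    [0, 0, 0, 0, 0, 0]
  ]
}}

```text
time: 15.08
ee_pos: [527.0, 69.1, 39.0]
tool_rot: [-0.0, 0.005, 1.0, -0.0]
force: [0.5, 0.7, -0.3]
gripper_width: 14.9
grip_force: 58.8
```

Request:
{"api": "drive_tool", "payload": {
  "increments": [
    [0, 0, 0.03, 0, 0, 0],
    [0, 0, 0.03, 0, 0, 0],
    [0, 0, 0.03, 0, 0, 0],
    [0, 0, 0.02, 0, 0, 0],
    [0, 0, 0, 0, 0, 0]
  ]
}}

```text
time: 15.7
ee_pos: [527.1, 69.1, 32.5]
tool_rot: [-0.0, 0.005, 1.0, 0.0]
force: [0.3, 0.1, -1.5]
gripper_width: 15.2
grip_force: 58.8
```

Request:
{"api": "drive_tool", "payload": {
  "increments": [
    [0, 0, 0.015, 0, 0, 0],
    [0, 0, 0.015, 0, 0, 0],
    [0, 0, 0.01, 0, 0, 0],
    [0, 0, 0, 0, 0, 0],
    [0, 0, 0, 0, 0, 0]
  ]
}}

```text
time: 16.32
ee_pos: [527.2, 69.1, 30.2]
tool_rot: [0.0, 0.005, 1.0, -0.0]
force: [0.1, 0.8, -1.4]
gripper_width: 15.2
grip_force: 58.8
```

Request:
{"api": "drive_tool", "payload": {
  "increments": [
    [0, 0, 0.008, 0, 0, 0],
    [0, 0, 0.008, 0, 0, 0],
    [0, 0, 0.008, 0, 0, 0],
    [0, 0, 0, 0, 0, 0],
    [0, 0, 0, 0, 0, 0]
  ]
}}

```text
time: 16.95
ee_pos: [527.2, 69.1, 29.5]
tool_rot: [0.0, 0.005, 1.0, 0.0]
force: [-2.1, 0.4, 4.6]
gripper_width: 15.3
grip_force: 59.7
```

The cap is seated, with contact at the expected height. Now I twist it clockwise.

Request:
{"api": "drive_tool", "payload": {
  "increments": [
    [0, 0, 0, 0, 0, 0.5],
    [0, 0, 0, 0, 0, 0.8],
    [0, 0, 0, 0, 0, 0.8],
    [0, 0, 0, 0, 0, 0.8],
    [0, 0, 0, 0, 0, 0]
  ]
}}

```text
time: 17.58
ee_pos: [527.8, 69.4, 29.5]
tool_rot: [0.001, 0.131, 0.991, 0.0]
force: [-1.4, 0.2, 5.2]
gripper_width: 15.0
grip_force: 59.7
```

```bash
python3 - <<'E'
from h import *
s=read_state();x=tool(s)[:3,0];print(s['ee_pos'],s['force'],s['moment'],np.degrees(np.arctan2(-x[1],-x[0])),x[2],s['joint_positions'][-1])
E
```

```text
[527.80649849  69.35668313  29.45487174] [-1.39397425  0.16386671  5.15971169] [ 0.11422359  0.24343706 -0.08055574] -15.056011827010561 -0.0012805015066328024 0.3932365691016689
```

Request:
{"api": "drive_tool", "payload": {
  "increments": [
    [0, 0, 0, 0, 0, 0.8],
    [0, 0, 0, 0, 0, 0.8],
    [0, 0, 0, 0, 0, 0.8],
    [0, 0, 0, 0, 0, 0.8],
    [0, 0, 0, 0, 0, 0]
  ]
}}

```text
time: 18.2
ee_pos: [527.7, 69.1, 29.5]
tool_rot: [0.001, 0.268, 0.964, 0.0]
force: [-0.9, -0.8, 6.1]
gripper_width: 15.0
grip_force: 59.9
```

Request:
{"api": "drive_tool", "payload": {
  "increments": [
    [0, 0, 0, 0, 0, 0.8],
    [0, 0, 0, 0, 0, 0.8],
    [0, 0, 0, 0, 0, 0.8],
    [0, 0, 0, 0, 0, 0.45],
    [0, 0, 0, 0, 0, 0]
  ]
}}

```text
time: 18.82
ee_pos: [527.5, 69.0, 29.5]
tool_rot: [0.0, 0.385, 0.923, -0.0]
force: [-2.7, -1.5, 6.7]
gripper_width: 15.3
grip_force: 59.9
```

Request:
{"api": "drive_tool", "payload": {
  "increments": [
    [0, 0, 0, 0, 0, 0],
    [0, 0, 0, 0, 0, 0],
    [0, 0, 0, 0, 0, 0],
    [0, 0, 0, 0, 0, 0],
    [0, 0, 0, 0, 0, 0]
  ]
}}

```text
time: 19.45
ee_pos: [527.4, 69.0, 29.5]
tool_rot: [0.0, 0.385, 0.923, 0.0]
force: [-2.3, -0.7, 6.6]
gripper_width: 15.1
grip_force: 59.9
```

```bash
python3 - <<'E'
from h import *
s=read_state();x=tool(s)[:3,0];print(s['ee_pos'],s['force'],s['moment'],np.degrees(np.arctan2(-x[1],-x[0])),x[2],s['grip_force'],s['time'])
f=grab_frame("wrist");cv2.imwrite("pics/w7.png",f)
# white bar ticks vs white marks / orange axis in image
g=f.astype(int);m=((g[...,2]>110)&(g[...,2]>g[...,0]*2.2)&(g[...,1]<g[...,2]*.75)).astype(np.uint8)
n,l,st,c=cv2.connectedComponentsWithStats(m);i=1+np.argmax(st[1:,4]);print(st[i],cv2.minAreaRect(np.argwhere(l==i)[:,::-1].astype(np.float32)))
h=cv2.cvtColor(f,cv2.COLOR_BGR2HSV);w=((h[...,1]<60)&(h[...,2]>185)).astype(np.uint8)
n,l,st,c=cv2.connectedComponentsWithStats(w)
for j in range(1,n):
    if st[j,4]>12 and 120<c[j][0]<400: print(st[j],c[j].round(1),hit("wrist",c[j],46,s)[:2].round(1))
r=((g[...,2]>110)&(g[...,1]<70)&(g[...,0]<70)).astype(np.uint8);n,l,st,c=cv2.connectedComponentsWithStats(r)
print("red",[(c[j].round(1),st[j,4],hit("wrist",c[j],46,s)[:2].round(1)) for j in range(1,n) if st[j,4]>5])
E
```

```text
[527.44144513  68.97471078  29.46561392] [-2.29170393 -0.67259245  6.62640262] [-0.08681196  0.44698897  0.01816093] -45.28292858717541 -0.0008031335838199851 59.94409382343292 19.45
[ 240  194   38  127 3816] ((258.5, 257.0), (126.0, 37.0), 90.0)
[174  94  30  28 312] [190.  109.6] [451.2  94. ]
[ 169  122   48   76 1403] [188.1 152.2] [465.3  76.1]
[152 151  12   9  40] [157.6 155.1] [454.4  63. ]
[255 161   8  17 125] [258.2 168.7] [499.5  96.9]
[229 181  13  10  71] [235.4 185.3] [497.   80.8]
[202 204  12  15 102] [208.2 211.5] [496.4  58.1]
[255 223   9  22 196] [259.  233.5] [527.5  69.2]
[256 301   8  18 135] [259.5 309.8] [565.4  31.2]
[259 306  24  21 191] [273.8 318. ] [576.6  33.4]
[365 312  14  13  85] [371.2 318.8] [622.6  78. ]
red [(array([306.3, 188. ]), np.int32(83), array([527. , 108.3])), (array([243., 260.]), np.int32(7), array([532.9,  49.7])), (array([243., 270.]), np.int32(7), array([537.7,  44.7])), (array([243., 289.]), np.int32(9), array([547.1,  34.9])), (array([276. , 292.5]), np.int32(8), array([563.8,  47.9]))]
```

A white mark at wrist pixel (258,169) lies in line with the held bar, whose column is 258.5. The force readings are steady and the grip is 60 N.

```bash
python3 -c "
from cell import *
print(hand_in())"
```

```text
the job is handed in; nothing more can be done
None
```

The job is handed in with the cap seated in the port, turned to the white marks and still gripped at 60 N; no verdict was returned, and the first grasp closed above the bar because the fingertips sat about 31 mm higher than the reported TCP.

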